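# Start and run down the clamp nut on a bioreactor lid

### The arm

A 6-joint arm with a two-finger parallel gripper is mounted at the origin on the work surface. World frame = base frame: x ahead of the robot, y to its left, z up, the work surface at z = 0. Lengths are in m, angles in rad, forces in N, time in s.
With the tool pointing down it reaches from about 0.35 to 0.975 m from the base axis. Payload 4.9 kg.
Tool frame: the origin (TCP) lies at the very end of the fingers, on their centre line; the grasp point (between the pads) lies 19 mm behind it; z points along the fingers, x is the direction in which the jaws open and shut, and the axes are right-handed (so a half turn about z gives the same grasp; the last joint's range is limited). The gripper opens to 85 mm and grips with 20 to 120 N. Pads are 22 mm wide; open, the fingers measure 114 mm over their backs; the gripper's body (76 mm by 85 mm) begins 54 mm behind the grasp point. The pads swing forward as they close: fully open they stand 13 mm farther back than shut.
Start: joints at [-1.395, 0.053, 1.613, -0, 1.476, -0.119], TCP at [0.182, -0.598, 0.231] pointing down, gripper open.
Joint ranges: [-3.01, 3.01], [-1.01, 2.22], [0.06, 2.58], [-1.02, 4.17], [0.09, 2.62], [-3.14, 3.14]. Speed limits (rad/s): [2.57, 2.57, 3.14, 3.14, 3.14, 3.14].

### API

Orientations are given as a rotation vector (axis times angle).
In Python, from station import readout, viewer, ctrl, nets gives the robot as it stands. The module is installed in compiled form; this text tells all that it offers.
- The arm moves only by the tool step_arm, never from a script. Its argument "moves" is a list that holds one entry, the list of rows, each a list of 4 numbers: the shift along the world's x, y, z in cm, then the turn about the world's z in rad. In form: [[[dx, dy, dz, yaw], ...]]. A call has 1 to 10 rows; each row shifts and turns the commanded pose from where the row before left it; what a row does not reach is not made up. A row lasts 1/12 s, in which the tool goes at most 41.7 mm and 7.16 degrees, less where a joint would pass 70% of its speed; a pose out of reach is approached as far as the arm can. A call is refused whole if a number of a shift passes 4.17 or a number of a turn 0.125, either way. A call with a gripper value outside its range is refused whole. "grip" is the closure, from 0 (fully open) to 1 (shut), set as the call begins (left out, the last holds). The fingers move at their own pace and stop on an object; "squeeze" is the grip in N (left out, the last holds). Time passes only in rows, so rows that do not move let the fingers close. It gives the time, the measured TCP pose, the force and the opening at its end, in the units of the state.
- readout.get_obs(): the state, without advancing time (a new reading comes with each control period).
- viewer.get_image(name): name is "scene" or "side" or "wrist"; returns the picture (480x640x3 uint8, blue, green, red); there is no depth.
- viewer.calibration(name): a dict with "camera_matrix" (3x3 intrinsics, pixels), "R" (3x3) and "t" (3): a world point X has camera coordinates R X + t. Camera axes: x right, y down, z forward; pixel columns grow to the right and rows downward; lengths in m; the calibration is good to about 2 mm. The wrist camera is an equidistant fisheye: a pixel r from the principal point sees the ray r / f radians off the axis. A picture is of the moment at which its call begins: read the wrist's pose just before it. calibration takes no time and is no camera call; for the wrist camera it gives the pose at the moment of the call.
- ctrl.finish_job(): hands the job in, once; it reports no verdict.
Trained networks look in the newest picture that a camera, given by its name, has taken for a name from the list of things; names that differ only in an ending like _2 or _b are one class to them, and where a whole thing is asked for, a point or a joint stands for the part that bears it (a point fixed in the world has none). Each returns a list of dicts, best first, with "confidence" (0 to 1); they miss things now and then, are a little off and sometimes report something else, mostly with a low value. They report only what shows in the picture. A call takes as long as a camera call. They do not tell look-alikes from the thing itself.
- nets.masks_of(camera, thing): "region" (480x640 bool, what is visible of it) and "box" ([left, top, right, bottom] in pixels, round what is visible of it).
- nets.pinpoint(camera, thing): "at" ([column, row] in pixels: a listed point, or the origin of a listed thing).
The state is a dict: "t": time; "q": joint angles; "dq": joint speeds; "effort": joint torques, N m; "tool_pos": TCP position; "tool_rot": TCP orientation; "contact_force": force on the tool from outside, world axes, zero at the start; "wrist_torque": the same for the moment, N m; "opening": finger opening in m.
Only numpy, scipy, OpenCV 4.12 (cv2) and the standard library are available. Lean on these libraries where they do the work, as an engineer would, in place of code of your own. Each camera call takes 0.05 s, during which the arm holds its last target. There are 200 camera calls.

### The job

One clamp on the lid of the glass bioreactor is still open: push its blue forked clamp fully home onto the lid, and fit the flange nut that stands loose, not yet threaded, on that clamp's stud. Back the nut off (anticlockwise from above) until you feel it drop into the thread, then run it down clockwise until its flange sits flat on the clamp, and let go. Use a light hand so the thread is never forced, and leave the other things on the bench where they are.

Things in the scene. Friction and masses are not known exactly. Their poses are not given: they have to be found in the camera images.
- nut_mid (a point): Centre of the brass-coloured flange nut to fit, standing upright on the stud. Hexagon 32 mm across flats (37 over corners) from 7 to 34 mm above its underside, over a round flange 44 mm wide, 7 mm thick. This point is 17 mm above the underside; z up its axis, x out through the middle of a flat (flats every 60 degrees). About 0.16 kg; some 1 mm of play on the stud all round.
- nut_flat (a point): Middle of one flat of that nut, 16 mm from its axis along its x, 20 mm above its underside; at the start it faces the lid's centre within 10 degrees.
- stud (a point): On the stud's axis at the height of the blue clamp's top face (191 mm above the bench), where the nut's underside must end; x points level to the lid's centre, z up. At the start the nut's underside stands 9 to 10 mm above it. The upright stud is 19 mm wide; its plain 12 mm tip ends 36 mm above this point. Lid 14 mm lower; its 48 mm tall hub is 102 mm away along x.
- nut: The same nut; origin mid-underside. At first its thread rests on the stud's thread ends. Turned anticlockwise 10 to 60 degrees (unknown, to be felt) it can drop about 3 mm at once; farther round it climbs 0.045 mm per degree again. From the drop 145 to 160 degrees clockwise bring it to its seat; 20 degrees past first contact it is already forced. It stays where it is left.
- stud_bar: The same fixed stud; origin on its axis at bench height, z up. Right-hand thread of three starts: repeats every 120 degrees, the nut goes 16.2 mm down per full clockwise turn, with 0.8 mm of axial play. Its yaw varies; the thread's start is not marked.
- jaw_heel (a point): Middle of the outer end face of the blue forked clamp, a flat bar 74 mm long, 38 mm wide, 14 mm thick, its fork open to the lid and straddling the stud under the nut. The face is 38 mm wide, 7 mm up and down from this point, clear outside and below; push it along x (x points level to the lid's centre).
- reactor: The glass bioreactor: vessel with a round steel lid 172 mm wide, its top 177 mm above the bench, in a three-legged steel frame 140 mm in radius; origin on the bench under its centre, x pointing from the stud (102 mm from its axis, at its -x side) to the centre. Fixed. Its other two clamps are already done up.
- jaw (a joint): How far the blue clamp has slid towards the lid's centre, m: starts between 0 and 0.008, fully home against its stop at 0.022. It slides with 2.5 N of friction and stays where it is left.
- cylinder: glass measuring cylinder on a green foot with a brown stopper, 72 mm wide at the foot, 213 mm tall; origin under its foot. Bystander.
- spray: white spray bottle, 72 mm wide, 194 mm tall; origin under its middle. Bystander.
- bottle: glass jar with a blue cap, 68 mm wide, 140 mm tall; origin under its middle. Bystander.
- spanner: open-ended spanner 190 mm long lying flat on the bench. Bystander, not needed.
- dish: shallow steel dish 160 x 110 x 22 mm; origin under its middle. Bystander.
- spare_nut: spare flange nut lying in the dish. Bystander, not the nut to fit.
- port_cap: small red and steel port cap, 34 mm wide, 16 mm tall, in the dish. Bystander.
Things that resemble listed ones, but are neither listed nor needed, are in the scene too. Leave any pink look-alike of the nut alone.

How it is judged:
On the way:
1. the nut, backed off anticlockwise, has dropped into the start of the thread (z of nut_mid in the frame of stud between 0.019 and 0.025 m and y of nut_flat in the frame of stud above 0 m and horizontal distance between nut_mid and stud below 0.003 m and angle between nut_mid's own z axis and vertical below 0.08 rad), for 0.1 s.
At the end, for the whole second after the job is handed in: The blue clamp is home (within 2.5 mm of its stop) and the nut rests on it: flange in contact (over 0.1 N), underside within 1.2 mm of the clamp's top, on the stud's axis within 3 mm, tilted less than 4.5 degrees, at rest (value of joint jaw above 0.0195 m and z of nut_mid in the frame of stud between 0.0155 and 0.0182 m and horizontal distance between nut_mid and stud below 0.003 m and angle between nut_mid's own z axis and vertical below 0.08 rad and contact force between nut and reactor above 0.1 N and linear speed of nut below 0.01 m/s); the robot touches nothing.
It fails at once if the thread is forced: nut and stud press on each other with more than 40 N (contact force between nut and stud_bar above 40 N).
It fails at once if a bystander on the bench is moved more than 30 mm (distance of any of cylinder, spray, bottle, spanner, dish, spare_nut, port_cap from where it was at the start of the episode above 0.03 m).
It also fails if it takes over 72 s, if anything falls off the work surface, if the arm or the gripper's body presses on something with over 40 N, if the wrist force passes 120 N, or if a joint passes its speed limit or range.

## Working session

There is one attempt and no reset: what is moved stays moved. The work goes in short steps, Python scripts to look and compute and a tool call to move; the robot and the scene stay as the last step left them, time stands still between calls to the robot, and variables do not carry over. Pictures are saved under pics/ and viewed, about 8 in all and at most 12, crops included, and the job is handed in when it is done.

Besides the shell and the picture viewer there is one more tool, called as a command line: name --argument value ..., lists and objects as JSON in quotes. step_arm: Moves the arm, as the interface text tells. Its arguments: {"type":"object","properties":{"moves":{"type":"array","items":{"type":"array","items":{"type":"array","items":{"type":"number"}}}},"grip":{"type":"number"},"squeeze":{"type":"number"}},"required":["moves"]}

```bash
mkdir -p pics; cat > h.py <<'E'
import numpy as np, cv2
from station import readout, viewer, ctrl, nets
from scipy.spatial.transform import Rotation as Ro
def ray(cam,px,c=None):
    c=c or viewer.calibration(cam); K=np.array(c["camera_matrix"]);R=np.array(c["R"]);t=np.array(c["t"])
    x=(px[0]-K[0,2])/K[0,0]; y=(px[1]-K[1,2])/K[1,1]
    if cam=="wrist":
        r=np.hypot(x,y); d=np.array([x/r*np.sin(r),y/r*np.sin(r),np.cos(r)]) if r>1e-9 else np.array([0,0,1.])
    else: d=np.array([x,y,1.])
    d=R.T@d; return -R.T@t, d/np.linalg.norm(d)
def tri(rs):
    A=sum(np.eye(3)-np.outer(d,d) for o,d in rs); b=sum((np.eye(3)-np.outer(d,d))@o for o,d in rs)
    p=np.linalg.solve(A,b); return p,[float(np.linalg.norm(np.cross(p-o,d))) for o,d in rs]
def atz(r,z):
    o,d=r; return o+d*(z-o[2])/d[2]
def proj(cam,X,c=None):
    c=c or viewer.calibration(cam); K=np.array(c["camera_matrix"]); p=np.array(c["R"])@np.array(X)+np.array(c["t"])
    if cam=="wrist":
        r=np.hypot(p[0],p[1]); th=np.arctan2(r,p[2]); q=p[:2]/max(r,1e-9)*th
    else: q=p[:2]/p[2]
    return np.array([K[0,0]*q[0]+K[0,2],K[1,1]*q[1]+K[1,2]])
def st():
    o=readout.get_obs(); print("t",round(o["t"],2),"p",np.round(o["tool_pos"],4),"rv",np.round(o["tool_rot"],3),"F",np.round(o["contact_force"],1),"T",np.round(o["wrist_torque"],2),"op",round(o["opening"],4),"q",np.round(o["q"],2)); return o
E
python3 - <<'E'
from h import *
st()
ims=[]
for c in("scene","side","wrist"):
    im=viewer.get_image(c).copy(); cv2.imwrite(f"pics/{c}0.png",im)
    for n in("nut_mid","nut_flat","stud","jaw_heel","reactor","cylinder","spray","bottle","dish","spanner"):
        r=nets.pinpoint(c,n); print(c,n,[(np.round(x["at"]).astype(int).tolist(),round(x["confidence"],2)) for x in r[:4]])
    ims.append(im)
cv2.imwrite("pics/all.png",np.vstack([cv2.resize(i,(400,300)) for i in ims[:2]]))
print(viewer.calibration("wrist"))
E
```

```text
t 0.0 p [ 0.1815 -0.5974  0.2301] rv [-2.522e+00  1.870e+00  2.000e-03] F [0.1 1.5 0.1] T [-0.03  0.05 -0.01] op 0.0853 q [-1.4   0.05  1.61 -0.    1.48 -0.12]
scene nut_mid [([314, 236], 0.94), ([342, 283], 0.5)]
scene nut_flat [([310, 238], 0.89), ([334, 284], 0.6)]
scene stud [([312, 246], 0.86), ([310, 234], 0.61)]
scene jaw_heel [([325, 233], 0.75)]
scene reactor [([291, 357], 0.96), ([310, 237], 0.58)]
scene cylinder [([492, 286], 0.74), ([325, 232], 0.72), ([310, 246], 0.37)]
scene spray [([508, 330], 0.66)]
scene bottle [([132, 290], 0.79)]
scene dish [([448, 258], 0.64)]
scene spanner [([449, 248], 0.23)]
side nut_mid [([292, 187], 0.57), ([313, 276], 0.52)]
side nut_flat [([286, 182], 0.76), ([314, 271], 0.75)]
side stud []
side jaw_heel [([292, 195], 0.65), ([303, 205], 0.53)]
side reactor [([270, 231], 0.97)]
side cylinder [([217, 374], 0.91), ([286, 182], 0.7)]
side spray [([183, 349], 0.74)]
side bottle [([404, 198], 0.8)]
side dish [([288, 382], 0.79), ([302, 209], 0.73)]
side spanner []
wrist nut_mid []
wrist nut_flat []
wrist stud []
wrist jaw_heel []
wrist reactor []
wrist cylinder []
wrist spray []
wrist bottle []
wrist dish []
wrist spanner [([68, 21], 0.9)]
{'camera_matrix': array([[371.64829954,   0.        , 320.607706  ],
       [  0.        , 371.64829954, 237.24533736],
       [  0.        ,   0.        ,   1.        ]]), 'R': array([[ 0.28863426, -0.95743785, -0.00173709],
       [-0.92209832, -0.27846809,  0.26868235],
       [-0.25773038, -0.07594917, -0.96322727]]), 't': array([-0.62491309, -0.03306143,  0.37959875])}
```

View pics/scene0.png

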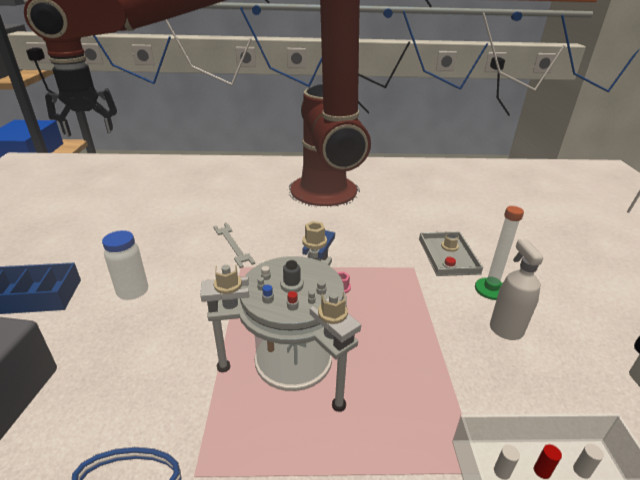

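View pics/side0.png

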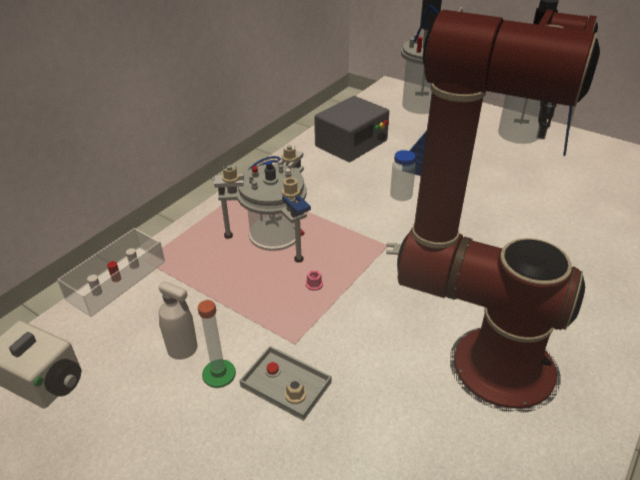

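The target nut is on the blue clamp: scene (315,236), side (291,187). Candidates that could be mistaken for it:
- the done-up nuts, at scene (228,280) and (333,307), and side (230,173) and (290,153)
- the pink nut, at scene (342,283) and side (314,279)
- the spare nut in the dish, at scene (450,242) and side (295,391)

I choose the one above the blue clamp.

```bash
python3 - <<'E'
from h import *
p,e=tri([ray("scene",(315,235)),ray("side",(291,187))]);print("nut",p,e)
p,e=tri([ray("scene",(292,268)),ray("side",(270,170))]);print("hub",p,e)
p,e=tri([ray("scene",(291,357)),ray("side",(270,231))]);print("reactor",p,e)
for n,s,d in(("cyl",(492,288),(217,374)),("bottle",(132,290),(404,198)),("pink",(342,283),(313,279))):
  print(n,tri([ray("scene",s),ray("side",d)]))
for c,b in(("scene",(270,200,100,75)),("side",(250,150,100,75))):
  im=cv2.imread(f"pics/{c}0.png");x,y,w,h=b
  cv2.imwrite(f"pics/crop_{c}.png",cv2.resize(im[y:y+h,x:x+w],None,fx=4,fy=4,interpolation=cv2.INTER_CUBIC))
a=[cv2.imread(f"pics/crop_{c}.png") for c in("scene","side")]
cv2.imwrite("pics/crop.png",np.hstack(a))
E
```

```text
nut [ 0.59714696 -0.03537625  0.21523348] [0.00046749025292067343, 0.00046749025292074016]
hub [ 0.69106237 -0.07198975  0.21146874] [0.0011003001400247787, 0.0011003001400247138]
reactor [ 0.70198794 -0.07254907  0.01008988] [0.0060433665271019095, 0.006043366527101925]
cyl (array([0.4924481 , 0.37498846, 0.00484349]), [0.0009019978857856826, 0.000901997885785783])
bottle (array([ 0.48648872, -0.44180062, -0.01020165]), [0.0023167707633904447, 0.0023167707633904716])
pink (array([0.48877002, 0.0290918 , 0.01623404]), [0.0005953930815685272, 0.0005953930815684733])
```

View pics/crop.png

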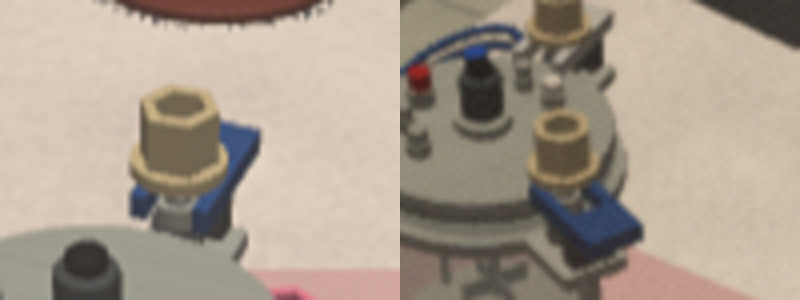

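Crop confirms it: the brass nut stands above the blue clamp, at scene crop (185,130) and side crop (560,150). I'll approach on the heel side, with the jaws tangential.

step_arm --moves '[[[1.6, 3.0, 0.6, 0.124], [1.6, 3.0, 0.6, 0.124], [1.6, 3.0, 0.6, 0.124], [1.6, 3.0, 0.6, 0.124], [1.6, 3.0, 0.6, 0.124], [1.6, 3.0, 0.6, 0.124], [1.6, 3.0, 0.3, 0.124], [1.6, 3.0, 0.3, 0.124], [1.6, 3.0, 0.3, 0.124], [1.6, 3.0, 0.3, 0.124]]]' --grip 1

```text
t: 2.48
tool_pos: [0.342, -0.2965, 0.2797]
tool_rot: [3.141, -0.048, 0.001]
contact_force: [-0.2, -0.0, -0.8]
opening: -0.0002
```

step_arm --moves '[[[1.6, 3.0, 0.2, 0.124], [1.6, 3.0, 0.2, 0.124], [1.6, 3.0, 0.2, 0.124], [1.6, 3.0, 0.2, 0.124], [1.6, 3.0, 0.2, 0.124], [1.6, 3.0, 0.2, 0.124], [1.6, 3.0, 0, 0.124], [1.6, 3.0, 0, 0.124], [1.6, 3.0, 0, 0.124], [0, 0, 0, 0.124]]]'

```text
t: 3.32
tool_pos: [0.487, -0.0236, 0.2913]
tool_rot: [-2.577, -1.794, -0.003]
contact_force: [-0.2, 0.8, -0.4]
opening: -0.0001
```

```bash
cat > look.py <<'E'
from h import *
import sys
st(); c=viewer.calibration("wrist"); im=viewer.get_image("wrist").copy(); cv2.imwrite(f"pics/{sys.argv[1]}.png",im)
for n in sys.argv[2:]:
    for x in nets.pinpoint("wrist",n)[:3]:
        print(n,np.round(x["at"],1),round(x["confidence"],2), [np.round(atz(ray("wrist",x["at"],c),z),4)[:2].tolist() for z in (0.184,0.191,0.220)])
E
python3 look.py w1 nut_mid nut_flat stud jaw_heel reactor
```

```text
t 3.32 p [ 0.487  -0.0236  0.2913] rv [-2.577 -1.794 -0.003] F [-0.2  0.8 -0.4] T [-0.02 -0.03  0.03] op -0.0001 q [-0.2  -0.31  1.85  0.    1.61 -1.42]
nut_mid [358.1 180.4] 0.75 [[0.4609, 0.0136], [0.4599, 0.0132], [0.4556, 0.0115]]
nut_flat [590.5 111.5] 0.61 [[0.4671, 0.2156], [0.4659, 0.2095], [0.4609, 0.1844]]
nut_flat [356.9 191.5] 0.58 [[0.4678, 0.0103], [0.4666, 0.01], [0.4615, 0.0087]]
jaw_heel [360.2 297.1] 0.64 [[0.5427, -0.0127], [0.5394, -0.0123], [0.5256, -0.0109]]
```

View pics/w1.png

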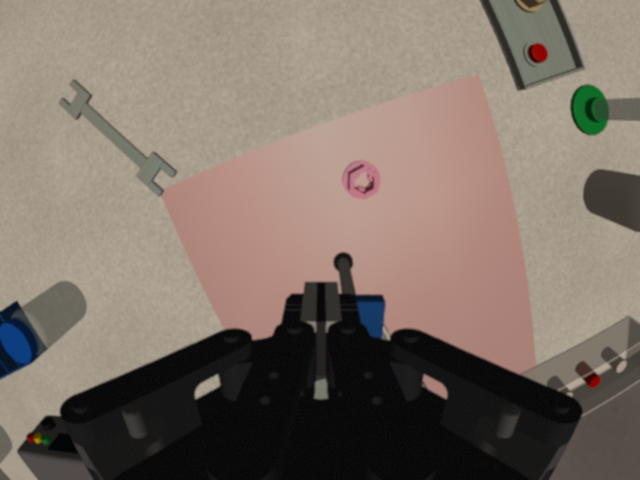

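The wrist view shows the heel edge at about (370,297), right of the closed finger. The pink nut is at (360,180). The heel lies near (0.543,-0.013), and the line to the stud runs at -21.5°. I'll lower outside it and push.

step_arm --moves '[[[1.2, 1.1, -1.0, 0], [1.2, 1.1, -3.0, 0], [0, 0, -3.5, 0], [0, 0, -2.6, 0], [0, 0, -1.0, 0], [0, 0, 0, 0]]]'

```text
t: 4.12
tool_pos: [0.5074, -0.0065, 0.177]
tool_rot: [-2.588, -1.773, 0.007]
contact_force: [-0.2, 0.7, -0.9]
opening: -0.0005
```

step_arm --moves '[[[0.28, -0.11, 0, 0], [0.28, -0.11, 0, 0], [0.28, -0.11, 0, 0], [0.28, -0.11, 0, 0], [0.28, -0.11, 0, 0], [0.28, -0.11, 0, 0], [0.28, -0.11, 0, 0], [0.28, -0.11, 0, 0]]]'

```text
t: 4.78
tool_pos: [0.5319, -0.0148, 0.1805]
tool_rot: [-2.588, -1.779, 0.001]
contact_force: [-3.1, 0.3, 2.3]
opening: 0.0
```

step_arm --moves '[[[0.18, -0.07, 0, 0], [0.18, -0.07, 0, 0], [0.18, -0.07, 0, 0]]]'

```text
t: 5.03
tool_pos: [0.5373, -0.0169, 0.1803]
tool_rot: [-2.589, -1.779, 0.001]
contact_force: [-3.6, 0.5, 1.8]
opening: -0.0002
```

step_arm --moves '[[[0.18, -0.07, 0, 0], [0.18, -0.07, 0, 0], [0.18, -0.07, 0, 0], [0.18, -0.07, 0, 0]]]'

```text
t: 5.37
tool_pos: [0.5447, -0.0198, 0.1803]
tool_rot: [2.589, 1.779, -0.0]
contact_force: [-2.3, 0.9, 1.9]
opening: 0.0
```

step_arm --moves '[[[0.18, -0.07, 0, 0], [0.18, -0.07, 0, 0]]]'

```text
t: 5.53
tool_pos: [0.5479, -0.0211, 0.1802]
tool_rot: [-2.588, -1.778, 0.002]
contact_force: [-10.0, 2.4, 6.1]
opening: -0.0001
```

step_arm --moves '[[[0.09, -0.035, 0, 0], [0.09, -0.035, 0, 0]]]'

```text
t: 5.7
tool_pos: [0.5479, -0.0211, 0.1802]
tool_rot: [-2.585, -1.776, 0.007]
contact_force: [-14.0, 3.8, 9.3]
opening: 0.0001
```

step_arm --moves '[[[0, 0, 0, 0]]]'

```text
t: 5.78
tool_pos: [0.5479, -0.0211, 0.1803]
tool_rot: [-2.585, -1.776, 0.007]
contact_force: [-12.2, 3.4, 8.1]
opening: -0.0003
```

```bash
python3 - <<'E'
from h import *
st()
for c,b in(("scene",(270,200,100,75)),("side",(250,150,100,75))):
  im=viewer.get_image(c).copy();x,y,w,h=b
  cv2.imwrite(f"pics/c2{c}.png",cv2.resize(im[y:y+h,x:x+w],None,fx=4,fy=4,interpolation=cv2.INTER_CUBIC))
cv2.imwrite("pics/c2.png",np.hstack([cv2.imread(f"pics/c2{c}.png") for c in("scene","side")]))
E
```

```text
t 5.78 p [ 0.5479 -0.0211  0.1803] rv [-2.585 -1.776  0.007] F [-12.2   3.4   8.1] T [ 0.48  1.89 -0.  ] op -0.0003 q [-0.17 -0.09  1.84  0.    1.4  -1.38]
```

View pics/c2.png

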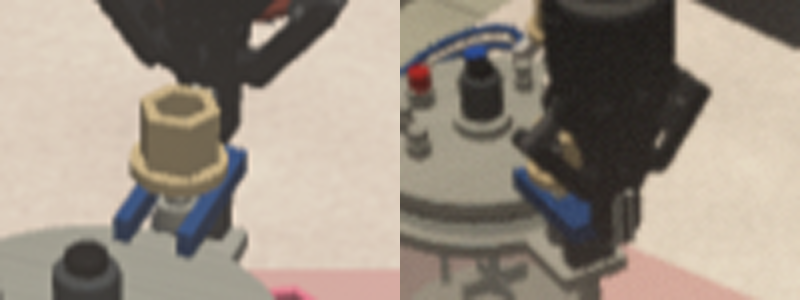

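The clamp is home: the fork reaches over the lid in the scene crop at (180,240), and force climbed to 13 N with no motion. The nut stays upright. I'll back off, rise and open over the nut for a wrist measurement.

step_arm --moves '[[[-1.0, 0.4, 0, 0], [-1.4, 0.55, 0, 0], [-0.5, 0.2, 1.5, 0], [0, 0, 3.5, 0], [0, 0, 3.5, 0], [0, 0, 3.5, 0], [1.0, -0.4, 1, 0], [1.0, -0.4, 0, 0], [0, 0, 0, 0]]]' --grip 0

```text
t: 6.63
tool_pos: [0.5426, -0.0191, 0.3103]
tool_rot: [2.589, 1.777, 0.002]
contact_force: [-0.0, -0.4, -0.2]
opening: 0.0851
```

```bash
python3 look.py w2 nut_mid nut_flat stud jaw_heel
```

```text
t 6.63 p [ 0.5426 -0.0191  0.3103] rv [2.589e+00 1.777e+00 2.000e-03] F [-0.  -0.4 -0.2] T [ 0.02 -0.09  0.01] op 0.0851 q [-0.17 -0.18  1.71 -0.    1.61 -1.38]
nut_mid [339.4 133.5] 0.9 [[0.4833, 0.0185], [0.4832, 0.0182], [0.4828, 0.0167]]
nut_mid [326.8 316.2] 0.66 [[0.6139, -0.041], [0.6104, -0.0398], [0.5959, -0.0349]]
nut_flat [325.4 340.3] 0.77 [[0.635, -0.0503], [0.631, -0.0489], [0.6142, -0.0429]]
nut_flat [335.1 146.6] 0.69 [[0.491, 0.0123], [0.4907, 0.0121], [0.4895, 0.0113]]
jaw_heel [327.3 249.3] 0.67 [[0.5608, -0.0204], [0.5586, -0.0198], [0.5499, -0.017]]
jaw_heel [506.5  14.9] 0.53 [[0.4339, 0.1797], [0.4351, 0.1751], [0.44, 0.1562]]
```

step_arm --moves '[[[1.4, -0.55, 0.5, 0], [1.4, -0.55, 0.5, 0], [0.9, -0.35, 0, 0], [0, 0, 0, 0]]]'

```text
t: 7.22
tool_pos: [0.5786, -0.0333, 0.3192]
tool_rot: [-2.589, -1.778, 0.001]
contact_force: [-1.4, 0.2, -0.1]
opening: 0.0857
```

```bash
python3 look.py w3 nut_mid nut_flat stud jaw_heel; python3 -c "
import cv2,numpy as np
cv2.imwrite('pics/w23.png',np.vstack([cv2.imread('pics/w%d.png'%i)[190:440,120:520] for i in (2,3)]))"
```

```text
t 7.22 p [ 0.5786 -0.0333  0.3192] rv [-2.589e+00 -1.778e+00  1.000e-03] F [-1.4  0.2 -0.1] T [0.05 0.01 0.05] op 0.0857 q [-0.19 -0.09  1.61 -0.    1.62 -1.39]
nut_mid [339.5 103.4] 0.94 [[0.4979, 0.013], [0.4984, 0.0125], [0.5003, 0.0101]]
nut_mid [327.8 261.1] 0.93 [[0.6083, -0.0385], [0.606, -0.0377], [0.5963, -0.0347]]
nut_flat [334.2 114. ] 0.92 [[0.504, 0.0065], [0.5043, 0.0061], [0.5056, 0.0045]]
nut_flat [329.8 287.2] 0.81 [[0.6298, -0.0449], [0.627, -0.044], [0.6151, -0.0403]]
jaw_heel [330.4 197.1] 0.71 [[0.5613, -0.0185], [0.5602, -0.0182], [0.5555, -0.0173]]
jaw_heel [563.1  45.3] 0.53 [[0.5035, 0.2198], [0.5038, 0.214], [0.5052, 0.1901]]
```

View pics/w23.png

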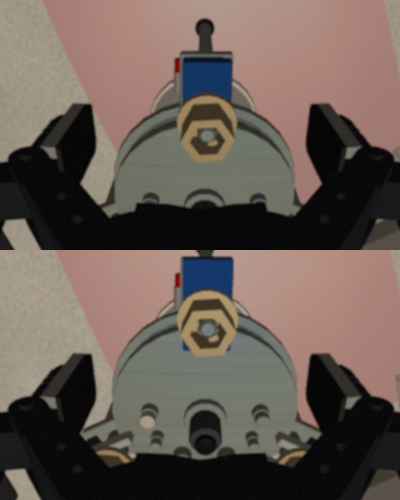

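The nut is centred between the fingers, at crop (207,130) and (207,325), with a flat facing the lid. Both wrist views agree to within 1 mm on (0.597,-0.035), with flats at about -22°. I'll turn the jaws to 38° and descend.

step_arm --moves '[[[1.0, -0.1, 0, -0.11], [0.84, -0.07, -1.0, -0.11], [0, 0, -2.5, -0.11], [0, 0, -2.5, -0.11], [0, 0, -2.0, -0.1], [0, 0, -1.5, 0], [0, 0, -1.0, 0], [0, 0, 0, 0]]]' --squeeze 20

```text
t: 8.13
tool_pos: [0.5946, -0.0341, 0.2123]
tool_rot: [-2.967, -1.024, 0.007]
contact_force: [0.1, 1.1, -0.6]
opening: 0.0854
```

step_arm --moves '[[[0.2, -0.1, -0.2, 0], [0, 0, 0, 0], [0, 0, 0, 0], [0, 0, 0, 0], [0, 0, 0, 0], [0, 0, 0, 0], [0, 0, 0, 0], [0, 0, 0, 0]]]' --grip 1

```text
t: 8.8
tool_pos: [0.5991, -0.0356, 0.2146]
tool_rot: [2.969, 1.024, 0.003]
contact_force: [-0.2, 0.2, 4.9]
opening: 0.032
```

```bash
python3 -c "
from h import *
st()
im=viewer.get_image('scene').copy(); cv2.imwrite('pics/s3.png',cv2.resize(im[200:275,270:370],None,fx=5,fy=5,interpolation=cv2.INTER_CUBIC))"
```

```text
t 8.8 p [ 0.5991 -0.0356  0.2146] rv [2.969 1.024 0.003] F [-0.2  0.2  4.9] T [ 0.05 -0.12  0.02] op 0.032 q [-0.18  0.    1.69  0.    1.44 -0.85]
```

View pics/s3.png

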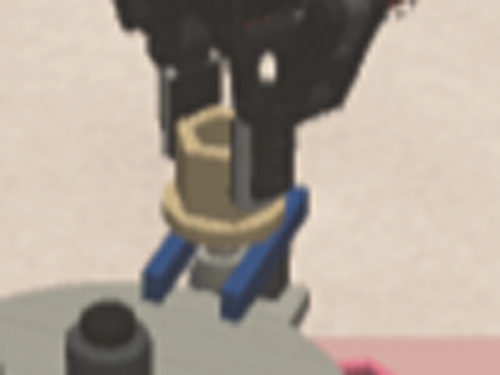

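Grip confirmed at a 32 mm opening on the flats, with about 5 N of downward preload. I'll back off in small turns, watching z.

step_arm --moves '[[[0, 0, 0, 0.05], [0, 0, 0, 0.05]]]'

```text
t: 9.02
tool_pos: [0.599, -0.0356, 0.2145]
tool_rot: [2.913, 1.174, 0.003]
contact_force: [-0.5, -0.5, 4.9]
opening: 0.032
```

step_arm --moves '[[[0, 0, 0, 0.05], [0, 0, 0, 0.05]]]'

```text
t: 9.18
tool_pos: [0.5989, -0.0355, 0.2145]
tool_rot: [2.851, 1.318, 0.003]
contact_force: [0.8, 0.8, 5.3]
opening: 0.0317
```

step_arm --moves '[[[0, 0, 0, 0.05], [0, 0, 0, 0.05]]]'

```text
t: 9.35
tool_pos: [0.5989, -0.0355, 0.2144]
tool_rot: [2.781, 1.459, 0.002]
contact_force: [-0.5, 0.5, 3.7]
opening: 0.0324
```

step_arm --moves '[[[0, 0, 0, 0.05], [0, 0, 0, 0.05]]]'

```text
t: 9.52
tool_pos: [0.5983, -0.0354, 0.2133]
tool_rot: [-2.705, -1.597, 0.0]
contact_force: [-0.6, 0.4, -2.1]
opening: 0.0322
```

Force fell from +4 to -2 N and z began to fall at about +22°, so the nut has come free. I'll follow it down without turning.

step_arm --moves '[[[0, 0, -0.1, 0], [0, 0, -0.05, 0]]]'

```text
t: 9.68
tool_pos: [0.5981, -0.0354, 0.2119]
tool_rot: [-2.708, -1.592, 0.001]
contact_force: [-1.6, -0.1, 4.9]
opening: 0.032
```

step_arm --moves '[[[0, 0, -0.1, 0], [0, 0, 0, 0]]]'

```text
t: 9.85
tool_pos: [0.5984, -0.0356, 0.2118]
tool_rot: [2.708, 1.592, 0.0]
contact_force: [-2.2, -0.3, 6.0]
opening: 0.032
```

The tool is 2.6 mm lower at +22.8° and now resting, so the nut is in the thread. I'll run it clockwise, following the pitch (0.026 cm per 0.1 rad).

step_arm --moves '[[[0, 0, 0, 0], [0, 0, 0, -0.05], [0, 0, -0.02, -0.08], [0, 0, -0.02, -0.08], [0, 0, -0.02, -0.08]]]'

```text
t: 10.27
tool_pos: [0.5989, -0.0353, 0.2111]
tool_rot: [2.912, 1.178, 0.003]
contact_force: [0.2, 1.9, 4.6]
opening: 0.0326
```

step_arm --moves '[[[0, 0, -0.02, -0.08], [0, 0, -0.02, -0.08], [0, 0, -0.02, -0.08]]]'

```text
t: 10.52
tool_pos: [0.599, -0.0352, 0.2105]
tool_rot: [3.032, 0.821, 0.003]
contact_force: [0.4, 0.9, 4.9]
opening: 0.0321
```

step_arm --moves '[[[0, 0, -0.02, -0.08], [0, 0, -0.02, -0.08], [0, 0, -0.02, -0.08], [0, 0, -0.02, -0.08], [0, 0, -0.02, -0.08], [0, 0, -0.02, -0.08], [0, 0, -0.02, -0.08], [0, 0, -0.02, -0.08]]]'

```text
t: 11.18
tool_pos: [0.5992, -0.0353, 0.2089]
tool_rot: [-3.136, 0.174, -0.004]
contact_force: [1.2, 1.2, 3.2]
opening: 0.0322
```

step_arm --moves '[[[0, 0, -0.02, -0.08], [0, 0, -0.02, -0.08], [0, 0, -0.02, -0.08], [0, 0, -0.02, -0.08], [0, 0, -0.02, -0.08], [0, 0, -0.02, -0.08], [0, 0, -0.02, -0.08]]]'

```text
t: 11.77
tool_pos: [0.5992, -0.0355, 0.2074]
tool_rot: [-2.966, 1.034, -0.004]
contact_force: [1.3, -0.2, 3.3]
opening: 0.032
```

```bash
python3 -c "
from h import *
o=st(); print(np.degrees(np.arctan2(*Ro.from_rotvec(o['tool_rot']).as_matrix()[1::-1,0])))"
```

```text
t 11.77 p [ 0.5992 -0.0355  0.2074] rv [-2.966  1.034 -0.004] F [ 1.3 -0.2  3.3] T [ 0.01 -0.28  0.  ] op 0.032 q [-0.18  0.01  1.7   0.    1.43  0.49]
-38.446645993055405
```

step_arm --moves '[[[0, 0, -0.022, -0.08], [0, 0, -0.022, -0.08], [0, 0, -0.022, -0.08], [0, 0, -0.022, -0.08], [0, 0, -0.022, -0.08], [0, 0, -0.022, -0.08], [0, 0, -0.022, -0.08]]]'

```text
t: 12.35
tool_pos: [0.5991, -0.0357, 0.2059]
tool_rot: [-2.564, 1.813, -0.003]
contact_force: [0.7, 0.3, 4.5]
opening: 0.0323
```

step_arm --moves '[[[0, 0, -0.015, -0.05], [0, 0, -0.015, -0.05]]]'

```text
t: 12.52
tool_pos: [0.5992, -0.0357, 0.2057]
tool_rot: [-2.472, 1.937, -0.003]
contact_force: [0.5, -0.2, 4.7]
opening: 0.0322
```

```bash
cat > y.py <<'E'
from h import *
o=st(); print(np.degrees(np.arctan2(*Ro.from_rotvec(o['tool_rot']).as_matrix()[1::-1,0])))
E
python3 y.py
```

```text
t 12.52 p [ 0.5992 -0.0357  0.2057] rv [-2.472  1.937 -0.003] F [ 0.5 -0.2  4.7] T [-0.04 -0.14  0.03] op 0.0322 q [-0.18  0.01  1.7  -0.    1.43  1.15]
-76.18208392295536
```

step_arm --moves '[[[0, 0, -0.015, -0.05], [0, 0, 0, 0]]]'

```text
t: 12.68
tool_pos: [0.5991, -0.0357, 0.2055]
tool_rot: [-2.424, 1.996, -0.003]
contact_force: [0.4, -0.8, 4.1]
opening: 0.0322
```

```bash
python3 y.py
```

```text
t 12.68 p [ 0.5991 -0.0357  0.2055] rv [-2.424  1.996 -0.003] F [ 0.4 -0.8  4.1] T [-0.03 -0.18 -0.01] op 0.0322 q [-0.18  0.01  1.7  -0.    1.43  1.19]
-78.94076833678098
```

step_arm --moves '[[[0, 0, -0.015, -0.05], [0, 0, 0, 0]]]'

```text
t: 12.85
tool_pos: [0.599, -0.0357, 0.2053]
tool_rot: [-2.375, 2.055, -0.003]
contact_force: [0.7, -0.3, 5.2]
opening: 0.032
```

```bash
python3 y.py
```

```text
t 12.85 p [ 0.599  -0.0357  0.2053] rv [-2.375  2.055 -0.003] F [ 0.7 -0.3  5.2] T [-0.07 -0.22 -0.  ] op 0.032 q [-0.18  0.01  1.7  -0.    1.43  1.24]
-81.72441234414319
```

step_arm --moves '[[[0, 0, -0.015, -0.05], [0, 0, 0, 0]]]'

```text
t: 13.02
tool_pos: [0.5991, -0.0357, 0.2052]
tool_rot: [-2.324, 2.113, -0.003]
contact_force: [1.0, -0.5, 6.1]
opening: 0.0321
```

```bash
python3 y.py
```

```text
t 13.02 p [ 0.5991 -0.0357  0.2052] rv [-2.324  2.113 -0.003] F [ 1.  -0.5  6.1] T [-0.05 -0.15 -0.01] op 0.0321 q [-0.18  0.01  1.7  -0.    1.43  1.29]
-84.56511006785975
```

step_arm --moves '[[[0, 0, -0.01, -0.05], [0, 0, 0, 0]]]'

```text
t: 13.18
tool_pos: [0.5991, -0.0359, 0.2052]
tool_rot: [-2.27, 2.17, -0.003]
contact_force: [0.9, -0.9, 5.1]
opening: 0.0318
```

```bash
python3 y.py
```

```text
t 13.18 p [ 0.5991 -0.0359  0.2052] rv [-2.27   2.17  -0.003] F [ 0.9 -0.9  5.1] T [-0.15 -0.18 -0.05] op 0.0318 q [-0.18  0.01  1.7  -0.    1.43  1.34]
-87.43118774824741
```

step_arm --moves '[[[0, 0, -0.01, -0.05], [0, 0, 0, 0]]]'

```text
t: 13.35
tool_pos: [0.5991, -0.036, 0.2052]
tool_rot: [-2.215, 2.227, -0.004]
contact_force: [1.1, -0.3, 6.0]
opening: 0.0318
```

```bash
python3 y.py
```

```text
t 13.35 p [ 0.5991 -0.036   0.2052] rv [-2.215  2.227 -0.004] F [ 1.1 -0.3  6. ] T [-0.2  -0.13 -0.03] op 0.0318 q [-0.18  0.01  1.7  -0.    1.43  1.39]
-90.29601320963305
```

z has held at 0.2052 since -84.6°, so the flange is seated after about 146° and I've turned only 6° past first contact. I'll relieve the preload, then open.

step_arm --moves '[[[0, 0, 0.15, 0], [0, 0, 0.05, 0]]]'

```text
t: 13.52
tool_pos: [0.5981, -0.0356, 0.2053]
tool_rot: [2.216, -2.226, -0.001]
contact_force: [0.5, -0.8, -0.8]
opening: 0.0321
```

```bash
python3 y.py
```

```text
t 13.52 p [ 0.5981 -0.0356  0.2053] rv [ 2.216e+00 -2.226e+00 -1.000e-03] F [ 0.5 -0.8 -0.8] T [-0.11 -0.27  0.01] op 0.0321 q [-0.18  0.01  1.7  -0.    1.43  1.39]
-90.2404123811121
```

Unloaded. Open, then rise straight up and look.

step_arm --moves '[[[0, 0, 0, 0], [0, 0, 0, 0], [0, 0, 0, 0], [0, 0, 0, 0], [0, 0, 0, 0], [0, 0, 0, 0], [0, 0, 0.5, 0], [0, 0, 1, 0], [0, 0, 2, 0], [0, 0, 3, 0]]]' --grip 0

```text
t: 14.35
tool_pos: [0.597, -0.0353, 0.2695]
tool_rot: [2.213, -2.225, -0.007]
contact_force: [0.6, 0.9, -0.6]
opening: 0.0853
```

step_arm --moves '[[[-2, 0.8, 4, 0], [-3, 1, 2, 0], [-3, 1, 0, 0], [-3, 1, 0, 0], [-3, 1, 0, 0], [0, 0, 0, 0]]]'

```text
t: 14.85
tool_pos: [0.4568, 0.0132, 0.3296]
tool_rot: [-2.216, 2.224, -0.002]
contact_force: [0.9, -1.0, 0.0]
opening: 0.0852
```

```bash
python3 - <<'E'
from h import *
st(); rs=[]
for c,b in(("scene",(270,200,100,75)),("side",(250,150,100,75))):
  im=viewer.get_image(c).copy();x,y,w,h=b
  cv2.imwrite(f"pics/f{c}.png",cv2.resize(im[y:y+h,x:x+w],None,fx=4,fy=4,interpolation=cv2.INTER_CUBIC))
  for n in("nut_mid","jaw_heel"):
    r=nets.pinpoint(c,n); print(c,n,[(np.round(q["at"],1).tolist(),round(q["confidence"],2)) for q in r[:3]])
cv2.imwrite("pics/f.png",np.hstack([cv2.imread(f"pics/f{c}.png") for c in("scene","side")]))
E
```

```text
t 14.85 p [0.4568 0.0132 0.3296] rv [-2.216e+00  2.224e+00 -2.000e-03] F [ 0.9 -1.   0. ] T [ 0.01 -0.07 -0.03] op 0.0852 q [-0.13 -0.4   1.85  0.    1.69  1.44]
scene nut_mid [([315.7, 239.2], 0.87), ([340.1, 283.4], 0.69)]
scene jaw_heel [([323.7, 239.8], 0.68)]
side nut_mid [([290.6, 188.5], 0.75), ([311.7, 280.2], 0.54)]
side jaw_heel [([299.5, 204.3], 0.53)]
```

View pics/f.png

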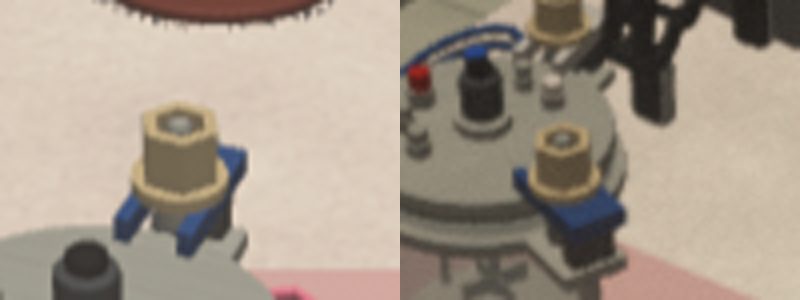

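Both crops show the flange flat on the blue clamp, at scene (180,190) and side (565,185). The stud tip is level with the nut's top, the clamp is home and the gripper is clear, so I'm handing in.

```bash
python3 -c "
from station import ctrl
print(ctrl.finish_job())"
```

```text
the job is handed in; nothing more can be done
None
```

I pushed the blue clamp home and ran the flange nut down onto it, then handed the job in at about 15 s of the 72 s. No verdict was reported.

- **Clamp:** It slid about 19 mm, then stopped. The force rose to about 14 N with no further motion.
- **Backing off:** The nut dropped into the thread after about 23° anticlockwise. The tool sank 2.6 mm, and the upward force vanished before coming back.
- **Running down:** I turned it about 151° clockwise at the thread pitch. The tool stopped sinking after about 146°, so the nut went only about 6° past first contact. Tool forces while threading stayed at or below about 6 N.
- **Last checks:** The final pictures show the flange flat on the clamp, the stud tip up inside the nut and the gripper clear of everything. No check failed or disagreed. I did not re-measure the bystanders, but all moves stayed clear of them.

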